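Set up a tablet on the writing-box lid

TASK

Raise the lid of the wooden writing box to about 60 degrees from closed and let go of it; its stiff hinge holds it there. Then take the tablet out of the rack and lean it on the raised lid: same way up as it stood, its foot down on the lid's ledge, about midway along it, its back flat on the lid and its screen facing outward, with the lid still at about 60 degrees. Leave the book, the picture frame and the cups where they are.

Things in the scene. Friction and masses are not known exactly. Their poses are not given: they have to be found in the camera images.
- box: shallow wooden writing box standing on the table, fixed, 150 (x) by 280 (y) by 60 mm high; origin at the centre of its underside, z up; its hinge runs along its far (+x) top edge, knob end of the lid towards -x
- box_hinge (a point): middle of the hinge line, on the box (does not move with the lid): 75 mm in +x and 60 mm up from the box's origin; axes of the box, the hinge line is its y
- lid (a joint): angle of the lid in rad: 0 closed (level, on the box), pi/2 upright; its knob end rises. Range 0 to 1.9, starts at 0 to 0.3. The stiff hinge (about 1 N m) holds it where it is left. The lid is a board 140 mm (from hinge line to free edge) by 280 by 10 mm thick; the hinge line lies in its underside
- lid_knob (a point): centre of the lid's dark wooden barrel knob: a cylinder 26 mm in diameter, 24 mm long, axis along the hinge line, on a 12 mm wide arm that holds it clear of the lid's near edge; 172 mm from the hinge line, 110 mm to the +y side of the lid's middle, 5 mm above its underside. Axes: x along the lid towards the hinge, y along the hinge line, z out of the outer (upper) face
- lid_ledge (a point): where the tablet's lower back edge belongs: inner corner of lid face and ledge, at the ledge's middle, 12 mm from the hinge line, on the outer face. Axes: x along the lid towards the hinge, y along the ledge, z out of the face. The ledge is a dark strip 200 mm long (y), 8 mm thick, 22 mm proud, on the hinge side of this point; the lid goes on 128 mm the other way to its free edge
- rack: pale wooden rack, fixed, 190 (x) by 150 (y) by 50 mm high, with three slots across it (along y) at x = -60, 0 and +60 mm, each 17 mm wide, floor 10 mm above the table; origin at the centre of its underside, z up. The tablet, the book and the frame stand upright in the slots, in any order
- tablet: tablet computer in a black bumper case, 14 mm thick (x), 124 mm wide (y), 190 mm tall (z), about 0.4 kg; the tallest thing in the rack. Origin at the centre of its lower edge face, z up along its height, x out of the dark screen. Starts upright in a slot of the rack with the screen to the rack's +x
- tablet_foot (a point): middle of the lower back edge of the tablet (body x = -7 mm, z = 0); axes of the tablet
- tablet_top (a point): middle of the tablet's upper edge (z = 190 mm); axes of the tablet
- tablet_screen (a point): middle of the tablet's screen, on its front face (x = +7 mm, z = 95 mm); axes of the tablet
- book: bystander: thin blue book standing in the rack, 14 by 110 by 145 mm tall; origin at the centre of its underside
- frame: bystander: picture frame standing in the rack, 14 by 140 by 135 mm tall; origin at the centre of its underside
- mug: bystander: white mug, 80 mm across, 85 mm tall, beside the box (its +y side); origin at the centre of its underside
- tumbler: bystander: glass tumbler, 68 mm across, 85 mm tall, beside the rack (its -y side); origin at the centre of its underside
- beaker: bystander: white beaker with blue bands, 79 mm across, 110 mm tall, at the back of the table; origin at the centre of its underside
There are look-alikes about, which are no part of the job. Leave any pink, red or turquoise look-alike of the tablet alone.

How it is judged:
On the way:
1. the lid stands at 60 degrees (within 7.5) and is let go, while the tablet is still in the rack (value of joint lid between 0.916 and 1.178 rad and velocity of joint lid between -0.05 and 0.05 rad/s and contact force between the fingers and box below 0.3 N and distance of tablet from where it was at the start of the episode below 0.03 m), for 0.3 s.
At the end, for the whole second after the job is handed in: Lid 60 degrees from closed (within 7.5); tablet at rest on it, same way up as at first, screen outward: foot on the ledge (within 6 mm) and within 30 mm of its middle, back flat on the lid (within 4.5 degrees), straight up the lid (within 7 degrees) (value of joint lid between 0.916 and 1.178 rad and x of tablet_foot in the frame of lid_ledge above -0.006 m and y of tablet_foot in the frame of lid_ledge between -0.03 and 0.03 m and z of tablet_foot in the frame of lid_ledge between -0.003 and 0.006 m and z of tablet_screen in the frame of lid_ledge between 0.01 and 0.02 m and x of tablet_top in the frame of lid_ledge below -0.17 m and angle between the x axis of tablet and the z axis of lid_ledge, either way round below 0.08 rad and angle between the z axis of tablet and the x axis of lid_ledge, either way round below 0.13 rad and linear speed of tablet below 0.02 m/s); the robot touches nothing.
It fails at once if the book is moved by more than 30 mm or tipped (distance of book from where it was at the start of the episode above 0.03 m or angle between book's own z axis and vertical above 0.35 rad).
It fails at once if the frame is moved by more than 30 mm or tipped (distance of frame from where it was at the start of the episode above 0.03 m or angle between frame's own z axis and vertical above 0.35 rad).
It fails at once if the mug is moved by more than 30 mm or tipped (distance of mug from where it was at the start of the episode above 0.03 m or angle between mug's own z axis and vertical above 0.35 rad).
It fails at once if the tumbler is moved by more than 30 mm or tipped (distance of tumbler from where it was at the start of the episode above 0.03 m or angle between tumbler's own z axis and vertical above 0.35 rad).
It fails at once if the beaker is moved by more than 30 mm or tipped (distance of beaker from where it was at the start of the episode above 0.03 m or angle between beaker's own z axis and vertical above 0.35 rad).
It also fails if it takes over 69 s, if anything falls off the work surface, if the arm or the gripper's body presses on something with over 40 N, if the wrist force passes 120 N, or if a joint passes its speed limit or range.

ROBOT

A 6-joint arm with a two-finger parallel gripper is mounted at the origin on the work surface. World frame = base frame: x ahead of the robot, y to its left, z up, the work surface at z = 0. Lengths are in m, angles in rad, forces in N, time in s.
With the tool pointing down it reaches from about 0.35 to 1 m from the base axis. Payload 7.1 kg.
Tool frame: the origin (TCP) lies between the finger pads; the fingertips stand 22 mm ahead of it and the grasp point (between the pads) lies 3 mm ahead of it; z points along the fingers, y is the line along which they close (so a half turn about z gives the same grasp; the last joint's range is limited). The gripper opens to 85 mm and grips with 20 to 120 N. Pads are 22 mm wide; open, the fingers measure 114 mm over their backs; the gripper's body (76 mm by 85 mm) begins 54 mm behind the grasp point. The pads swing forward as they close: fully open they stand 13 mm farther back than shut.
Start: joints at [1.123, 0.423, 1.63, -0, 1.089, -0.019], TCP at [0.26, 0.568, 0.253] pointing down, gripper open.
Joint ranges: [-3, 3], [-0.9, 2.11], [0.09, 2.58], [-1.31, 4.45], [0.11, 2.69], [-2.54, 2.54]. Speed limits (rad/s): [2.39, 2.39, 3.01, 3.14, 3.14, 3.14].

INTERFACE

Orientations are given as a rotation vector (axis times angle).
In Python, from rig import manip gives the robot as it stands. The module is installed in compiled form; this text tells all that it offers. Calls block until the motion is done:
- manip.move_to(position, orientation): joint-space move of the TCP to a pose.
- manip.servo_line(position, orientation=None, rate=0.15): straight line of the TCP; orientation=None keeps the orientation; rate is the mean speed in m/s.
- manip.set_joints(angles): joint-space move.
- manip.command_gripper(opening, f_grip=None): finger opening in m; f_grip is the grip in N (None keeps the last); returns when the fingers have stopped.
- manip.hold(seconds).
- manip.solve_ik(position, orientation): joint angles nearest the present ones, or None.
- manip.camera(name): name is "scene" or "side" or "wrist"; returns a dict with "image" (480x640x3 uint8, red, green, blue), "fx", "fy", "cx", "cy" (pixels), "cam_to_world" (4x4, takes a point from camera to world coordinates); the wrist camera has in their place "mount" (4x4, takes a point from camera to tool coordinates, whose origin is the TCP and whose axes are the flange's). Camera axes: x right, y down, z forward; pixel columns grow to the right and rows downward; lengths in m; the calibration is good to about 2 mm. A picture is of the moment at which its call begins: read the wrist's pose just before it. There is no depth.
A pose or a line that the arm cannot do raises manip.IKError and nothing moves.
- manip.sign_off(): hands the job in; it is judged then, once.
Readings, each from a call of its own:
- manip.get_time(): time.
- manip.get_joint_positions(): joint angles.
- manip.get_joint_vel(): joint speeds.
- manip.get_tau(): joint torques, N m.
- manip.get_position(): TCP position.
- manip.get_ee_rot(): TCP orientation.
- manip.get_contact_force(): force on the tool from outside, world axes, zero at the start.
- manip.get_torque(): the same for the moment, N m.
- manip.get_width(): finger opening in m.
- manip.get_grip_force(): force on a finger pad.
Only numpy, scipy, OpenCV 4.12 (cv2) and the standard library are available. Lean on these libraries where they do the work, as an engineer would, in place of code of your own. Each camera call takes 0.05 s, during which the arm holds its last target. There are 200 camera calls.

## Working session

There is one attempt and no reset: what is moved stays moved. The work goes in short steps, each a Python script; the robot and the scene stay as the last script left them, time stands still between calls to the robot, and variables do not carry over. Pictures are saved under pics/ and viewed, at most 10 in all, crops included, and the job is handed in when it is done.

```bash
mkdir -p pics
python3 - <<'E'
from rig import manip
import cv2,numpy as np,pickle
np.set_printoptions(precision=4,suppress=True)
d={}
for n in("scene","side"):
    c=manip.camera(n);d[n]=c
    cv2.imwrite(f"pics/{n}0.png",c["image"][:,:,::-1])
    print(n,c["fx"],c["fy"],c["cx"],c["cy"]);print(c["cam_to_world"])
w=manip.camera("wrist");print(w["mount"],manip.get_position(),manip.get_ee_rot(),manip.get_time())
pickle.dump(d,open("cams.pkl","wb"))
E
```

```text
scene 484.99881376455176 484.99881376455176 314.7713321995403 237.77752738739247
[[-0.6223  0.4201 -0.6605  1.3706]
 [ 0.7827  0.3249 -0.5308  0.6814]
 [-0.0084 -0.8473 -0.531   0.8303]
 [ 0.      0.      0.      1.    ]]
side 480.8819788119809 480.8819788119809 318.5540514825778 234.1212982062725
[[ 0.8584 -0.2981  0.4175  0.0154]
 [-0.5127 -0.4711  0.7178 -0.9326]
 [-0.0173 -0.8302 -0.5572  0.8337]
 [ 0.      0.      0.      1.    ]]
[[ 0.0008 -0.96   -0.2798  0.0711]
 [ 1.      0.0008  0.0001  0.0005]
 [ 0.0001 -0.2798  0.96   -0.121 ]
 [ 0.      0.      0.      1.    ]] [0.2597 0.5681 0.2527] [-0.6684 -3.0694  0.0018] 0.15
```

View pics/scene0.png

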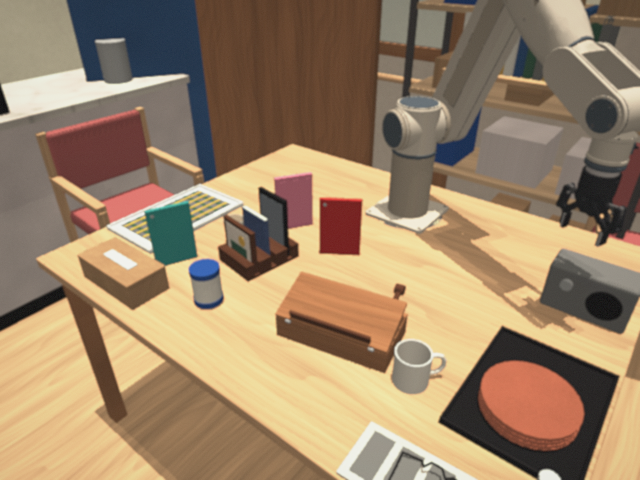

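View pics/side0.png

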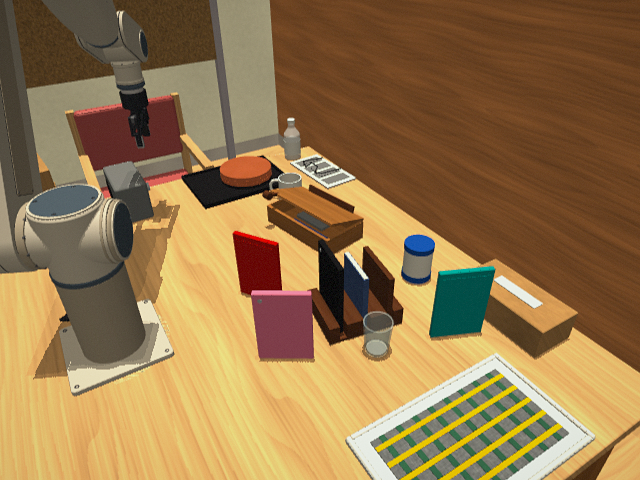

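Run:
```python
import cv2
a=cv2.imread("pics/scene0.png")[180:375,210:420];cv2.imwrite("pics/sc.png",cv2.resize(a,None,fx=3,fy=3,interpolation=cv2.INTER_CUBIC))
a=cv2.imread("pics/side0.png")[165:360,225:425];cv2.imwrite("pics/si.png",cv2.resize(a,None,fx=3,fy=3,interpolation=cv2.INTER_CUBIC))
```

```text
(no output)
```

View pics/sc.png

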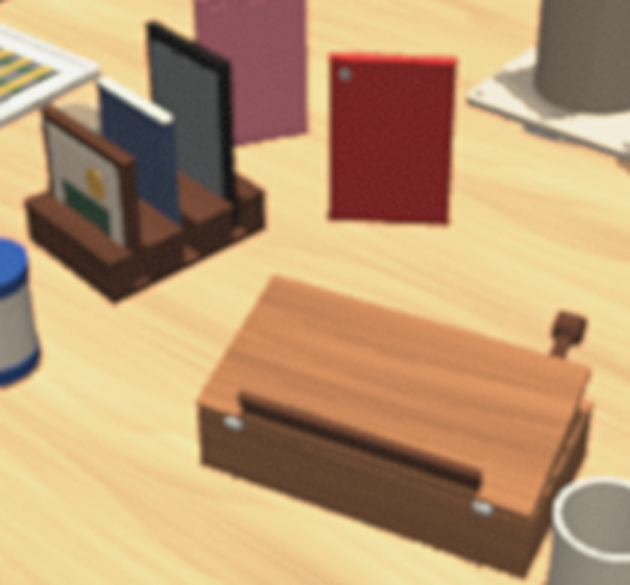

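View pics/si.png

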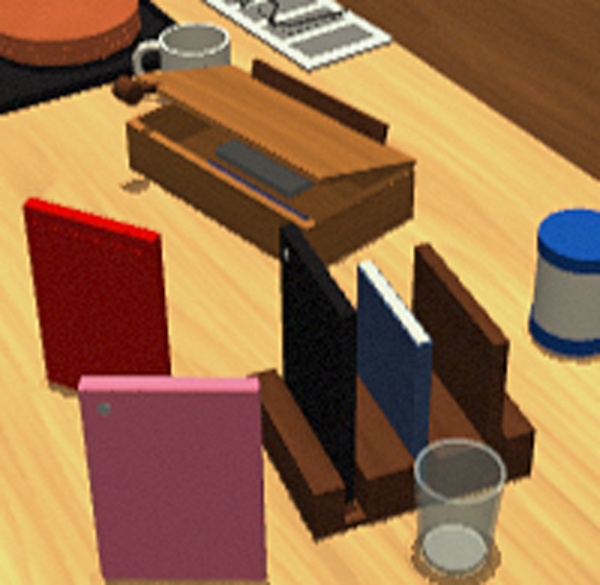

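```bash
cat > fit.py <<'E'
import pickle,numpy as np
from scipy.optimize import least_squares
d=pickle.load(open("cams.pkl","rb"));O={"scene":(210,180),"side":(225,165)}
def proj(c,p):
    T=np.linalg.inv(d[c]["cam_to_world"]);q=T[:3,:3]@p+T[:3,3];k=d[c]
    return np.array([k["fx"]*q[0]/q[2]+k["cx"],k["fy"]*q[1]/q[2]+k["cy"]])
def place(x,y,a,p): 
    c,s=np.cos(a),np.sin(a);return np.array([x+c*p[0]-s*p[1],y+s*p[0]+c*p[1],p[2]])
def lidpt(l,r,y,h): # r from hinge, h above underside
    return np.array([.075-r*np.cos(l)+h*np.sin(l),y,.06+r*np.sin(l)+h*np.cos(l)])
def run(obs,f,x0):
    def res(v): return np.concatenate([proj(c,f(v,p))-(np.array(u)/3+O[c]) for c,p,u in obs])
    s=least_squares(res,x0,loss="soft_l1",f_scale=1.)
    print(np.round(s.x,4),"\n",np.round(res(s.x).reshape(-1,2),1).tolist());return s.x
E
python3 - <<'E'
from fit import *
L=lambda r,y,h:("L",r,y,h)
def fb(v,p):
    if p[0]=="L": p=lidpt(v[3],*p[1:])
    return place(*v[:3],p)
sc,si="scene","side"
run([(sc,(.075,-.14,0),(203,462)),(sc,(.075,.14,0),(525,577)),(sc,L(0,-.14,.01),(200,403)),(sc,L(0,.14,.01),(532,513)),
(sc,L(.14,-.14,.01),(275,275)),(sc,L(.14,.14,.01),(588,372)),(sc,L(.172,.11,.005),(569,328)),
(si,(-.075,.14,.06),(128,122)),(si,(-.075,.14,0),(133,170)),(si,(.075,-.14,0),(412,215)),(si,L(.172,.11,.005),(128,89)),
(si,(-.075,-.14,.06),(312,222)),(si,L(0,-.14,.01),(414,160))],fb,[.65,.2,0,.2])
def fr(v,p):
    if p[0]=="T": p=(-.06,v[3]+p[1],.2)
    return place(*v[:3],p)
run([(sc,(.095,-.075,.05),(28,200)),(sc,(.095,.075,.05),(115,270)),(sc,(.095,.075,0),(115,300)),(sc,(-.095,.075,.05),(265,192)),(sc,(-.095,.075,0),(265,225)),
(si,(-.095,-.075,.05),(315,498)),(si,(-.095,-.075,0),(318,538)),(si,(.095,-.075,.05),(533,435)),(si,(.095,-.075,0),(530,472)),(si,(-.095,.075,.05),(262,375)),
(sc,("T",-.062),(152,24)),(sc,("T",.062),(225,60)),(si,("T",.062),(287,230)),(si,("T",-.062),(350,312))],fr,[.6,-.2,0,0])
E
```

```text
[0.6431 0.1768 0.2107 0.2617] 
 [[-1.3, 1.0], [0.2, 1.2], [-2.4, -0.5], [-0.3, 0.7], [-1.0, -0.6], [1.5, -2.0], [-0.1, 0.3], [-1.4, -1.0], [-1.7, -1.1], [0.0, 0.4], [-0.5, 1.4], [-2.1, 1.3], [0.7, -0.9]]
[ 0.5313 -0.2099 -0.1538  0.0032] 
 [[-2.4, -0.5], [-1.5, -2.3], [-0.0, 2.1], [0.3, -1.8], [0.8, 1.0], [0.0, -1.1], [-0.9, 1.1], [1.0, -2.7], [0.3, 0.3], [-5.9, -0.1], [-2.0, -1.9], [0.5, 0.2], [-0.8, -2.4], [0.2, 0.5]]
```

```bash
cat > h.py <<'E'
import numpy as np
from rig import manip
from scipy.spatial.transform import Rotation as Ro
from fit import place,lidpt
np.set_printoptions(precision=4,suppress=True)
BOX=[.6431,.1768,.2107]; RACK=[.5313,-.2099,-.1538]
def rv(x,y,z): return Ro.from_matrix(np.column_stack([x,y,z])).as_rotvec()
def bdir(a,p): c,s=np.cos(a),np.sin(a);return np.array([c*p[0]-s*p[1],s*p[0]+c*p[1],p[2]])
def knob(l): return place(*BOX,lidpt(l,.172,.11,.005))
def down(a): # tool y = -dir a+90, tool z down
    return rv(bdir(a,[1,0,0]),bdir(a,[0,-1,0]),[0,0,-1])
def report(): print("t",manip.get_time(),"p",manip.get_position(),"F",manip.get_contact_force(),"w",manip.get_width(),"g",manip.get_grip_force())
E
python3 - <<'E'
from h import *
import cv2
k=knob(.2617);print(k)
for a in(BOX[2],BOX[2]+np.pi):
  for l in (.26,1.05): print(a,manip.solve_ik(knob(l),down(a)),manip.solve_ik(knob(l)+[0,0,.1],down(a)))
# placement / grasp feasibility
L=1.047;b=BOX[2]
up=bdir(b,[-np.cos(L),0,np.sin(L)]);n=bdir(b,[np.sin(L),0,np.cos(L)])
led=place(*BOX,lidpt(L,.012,0,.01));P=led+.165*up+.007*n;yb=bdir(b,[0,1,0])
R=rv(yb,n,-up)
print(P,manip.solve_ik(P,R),manip.solve_ik(P+.08*n+.04*up,R))
r=RACK[2];T=place(*RACK,(-.06,.003,.175));Rr=rv(bdir(r,[0,1,0]),bdir(r,[1,0,0]),[0,0,-1]);print(T,manip.solve_ik(T,Rr),manip.solve_ik(T+[0,0,.22],Rr))
manip.move_to(k+[0,0,.10],down(BOX[2]+np.pi));manip.command_gripper(.06,40)
report();print(manip.get_ee_rot())
c=manip.camera("wrist");cv2.imwrite("pics/w1.png",c["image"][:,:,::-1])
p=manip.get_position();M=Ro.from_rotvec(manip.get_ee_rot()).as_matrix()
T=np.eye(4);T[:3,:3]=M;T[:3,3]=p;T=T@c["mount"]
q=np.linalg.inv(T)@np.append(k,1);print("knob px",c["fx"]*q[0]/q[2]+c["cx"],c["fy"]*q[1]/q[2]+c["cy"],c["fx"])
E
```

```text
[0.5322 0.2656 0.1093]
0.2107 [ 0.4429  0.5741  1.7803 -0.      0.7872  1.803 ] [ 0.4429  0.4327  1.732  -0.      0.9769  1.803 ]
0.2107 [ 0.4144  0.5419  1.5383 -0.      1.0614  1.7745] [ 0.4144  0.4446  1.4554 -0.      1.2416  1.7745]
3.3522926535897932 [ 0.4429  0.5741  1.7803 -0.      0.7872 -1.3386] [ 0.4429  0.4327  1.732   0.      0.9769 -1.3386]
3.3522926535897932 [ 0.4144  0.5419  1.5383  0.      1.0614 -1.3671] [ 0.4144  0.4446  1.4554  0.      1.2416 -1.3671]
[0.6443 0.177  0.2218] [ 0.2608  0.3791  1.8933 -0.0738  0.3469  0.1129] [ 0.2566  0.3481  1.7311 -0.0447  0.5395  0.0781]
[ 0.4725 -0.1977  0.175 ] [-0.4196  0.372   1.9348 -0.      0.8348 -0.2658] [-0.4196  0.1115  1.7158 -0.      1.3143 -0.2658]
t 2.0417 p [0.5321 0.266  0.2094] F [-0.7653  0.9904 -0.7699] w 0.059839522250046975 g 0.0
[-0.3313  3.124   0.    ]
knob px 317.6330663301782 252.9782684693664 379.2050775991861
```

View pics/w1.png

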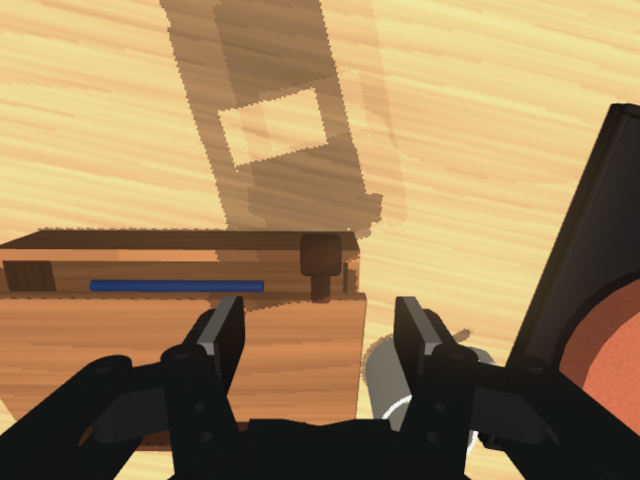

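Run:
```python
from h import *
R=down(BOX[2]+np.pi);dy=bdir(BOX[2],[0,.0018,0])
l0=.2617
manip.servo_line(knob(l0)+dy,R,rate=.12)
manip.command_gripper(.0,40);report()
for l in np.linspace(l0,1.06,7)[1:]:
    manip.servo_line(knob(l)+dy,R,rate=.09)
    report()
manip.hold(.2);report()
manip.command_gripper(.06);manip.hold(.4);report()
```

```text
t 3.4833 p [0.5323 0.267  0.11  ] F [ 0.3643 -4.4675  5.8698] w 0.02342865535678453 g 42.75654494762421
t 3.8917 p [0.5396 0.2685 0.1311] F [-0.2766 -5.111   3.0988] w 0.023760775579649302 g 41.73575162887573
t 4.3 p [0.55   0.2707 0.1516] F [-1.4852 -6.0471  2.0426] w 0.023324279255297488 g 41.23550534248352
t 4.7083 p [0.5633 0.2735 0.1704] F [-1.4597 -7.6067  0.8222] w 0.023689070117014575 g 40.93734383583069
t 5.1167 p [0.5787 0.2767 0.1869] F [-1.5257 -6.5638 -0.9942] w 0.02340582974623531 g 40.619089007377625
t 5.525 p [0.5961 0.2804 0.2011] F [-1.5708 -6.1832 -2.4989] w 0.023360021773317242 g 40.3489887714386
t 5.9333 p [0.6151 0.2844 0.2128] F [ 0.0321 -6.0857 -4.1193] w 0.023571868858323686 g 40.29242813587189
t 6.1333 p [0.6151 0.2844 0.2128] F [-0.4401 -6.3525 -4.0696] w 0.02317229515823184 g 40.21644830703735
t 6.975 p [0.6151 0.2851 0.2125] F [ 0.0086 -0.526  -0.409 ] w 0.0594914130654517 g 0.0
```

Run:
```python
from h import *
import cv2,pickle
manip.servo_line(manip.get_position()+[0,0,.13],rate=.25)
r=RACK[2];T=place(*RACK,(-.06,.003,.175));Rr=rv(bdir(r,[0,1,0]),bdir(r,[1,0,0]),[0,0,-1])
manip.move_to(T+[0,0,.11],Rr);manip.command_gripper(.05);report()
p=manip.get_position();M=Ro.from_rotvec(manip.get_ee_rot()).as_matrix()
c=manip.camera("wrist")
X=np.eye(4);X[:3,:3]=M;X[:3,3]=p;X=X@c["mount"]
for y in(-.062,.062):
  for x in(-.067,-.053):
    q=np.linalg.inv(X)@np.append(place(*RACK,(x,.003+y,.2)),1);print(x,y,c["fx"]*q[0]/q[2]+c["cx"],c["fy"]*q[1]/q[2]+c["cy"])
s=manip.camera("scene");i=manip.camera("side")
pickle.dump({"scene":s,"side":i,"wrist":c,"X":X},open("cams1.pkl","wb"))
a=cv2.resize(s["image"][170:375,250:430],None,fx=2.2,fy=2.2,interpolation=cv2.INTER_CUBIC)
b=cv2.resize(i["image"][105:310,250:430],None,fx=2.2,fy=2.2,interpolation=cv2.INTER_CUBIC)
cv2.imwrite("pics/lid.png",np.hstack([a,b])[:,:,::-1]);cv2.imwrite("pics/w2.png",c["image"][:,:,::-1])
```

```text
t 9.75 p [ 0.4728 -0.1974  0.285 ] F [-0.3001  0.3904  0.016 ] w 0.05032716840276226 g 0.0
-0.067 -0.062 306.7415173093866 357.15874390626766
-0.053 -0.062 329.30952382157284 357.18813248119557
-0.067 0.062 305.0558259579225 151.83050780408365
-0.053 0.062 331.5269770204444 151.8775480355153
```

View pics/lid.png

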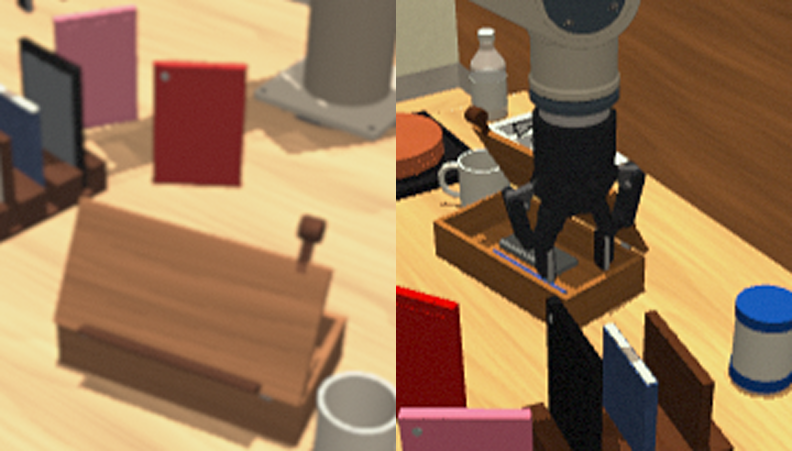

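View pics/w2.png

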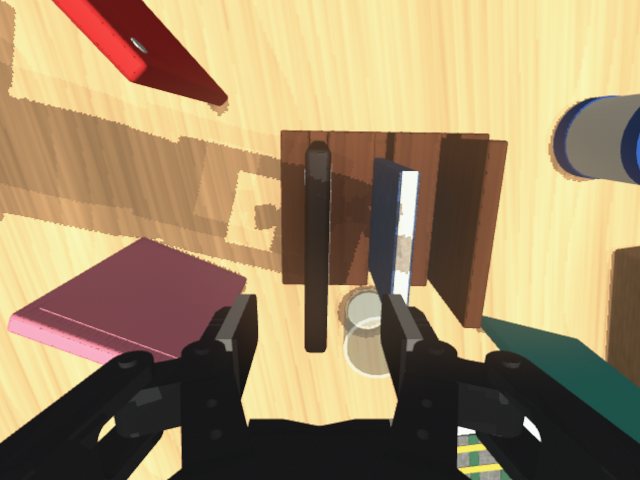

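Run:
```python
from h import *
from fit import proj
from scipy.optimize import least_squares
obs=[("scene",(0,-.14,.01),(57,322)),("scene",(0,.14,.01),(305,395)),("scene",(.14,-.14,.01),(85,200)),("scene",(.14,.14,.01),(330,270)),("scene",(.172,.11,.005),(312,228)),("side",(.172,.11,.005),(82,118))]
off={"scene":(250,170),"side":(250,105)}
f=lambda v:np.concatenate([proj(c,place(v[1],v[2],BOX[2],lidpt(v[0],*p)))-(np.array(u)/2.2+off[c]) for c,p,u in obs])
for bx in(0,1):
    s=least_squares(f if bx else (lambda v:f([v[0],*BOX[:2]])),[1.,*BOX[:2]] if bx else [1.],loss="soft_l1");print(s.x,np.round(s.fun.reshape(-1,2),1).tolist())
r=RACK[2];T=place(*RACK,(-.0605,.0074,.178));Rr=rv(bdir(r,[0,1,0]),bdir(r,[1,0,0]),[0,0,-1])
manip.servo_line(T+[0,0,.03],Rr,rate=.15)
manip.servo_line(T,Rr,rate=.1);report()
manip.command_gripper(0,80);manip.hold(.2);report()
manip.servo_line(T+[0,0,.03],Rr,rate=.08);report()
manip.servo_line(T+[0,0,.23],Rr,rate=.2);report()
```

```text
[1.0312] [[-2.8, 0.5], [-2.7, 5.5], [-2.6, -1.6], [1.2, -0.9], [-0.0, -0.1], [-1.7, -0.6]]
[1.1114 0.6376 0.1789] [[-0.6, -0.1], [-0.5, 4.8], [-2.6, -1.8], [2.1, -0.8], [0.5, -0.3], [-0.7, -3.5]]
t 11.0167 p [ 0.4729 -0.1935  0.1784] F [-0.9381  0.5147  0.4205] w 0.04968910891481741 g 0.0
t 11.6333 p [ 0.4731 -0.1935  0.1788] F [-1.9588 -0.0635  7.1187] w 0.012985174306204477 g 79.01939749717712
t 12.1583 p [ 0.4725 -0.1932  0.208 ] F [ 0.2263  0.1315 -4.6676] w 0.013235615714476774 g 78.04347395896912
t 13.3083 p [ 0.472  -0.193   0.4065] F [ 0.1531 -0.2015 -4.3033] w 0.013192809363377432 g 77.95442461967468
```

Run:
```python
import pickle,cv2
d=pickle.load(open("cams1.pkl","rb"))
cv2.imwrite("pics/lid2.png",cv2.resize(d["scene"]["image"][255:375,270:410,::-1],None,fx=5,fy=5,interpolation=cv2.INTER_CUBIC))
```

```text
(no output)
```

View pics/lid2.png

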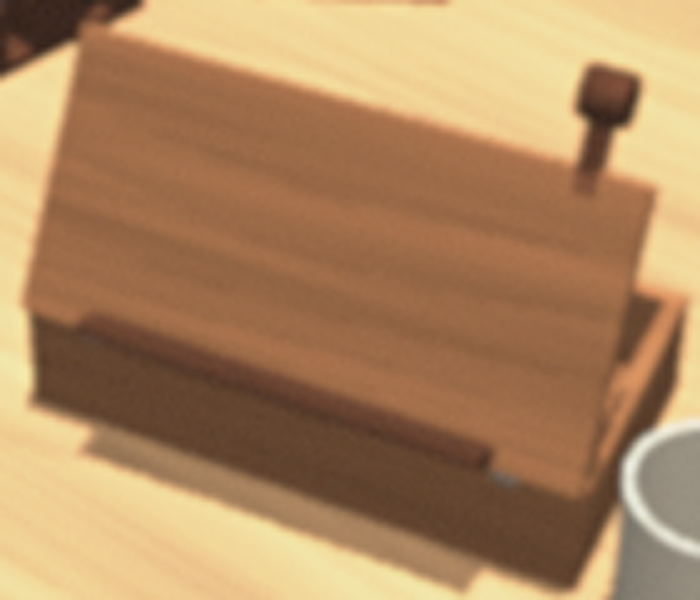

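```bash
cat > fit2.py <<'E'
from h import *
from fit import proj
from scipy.optimize import least_squares
S=lambda u:((np.array(u)+.5)/5-.5)+[270,255]
D=lambda u:((np.array(u)+.5)/3-.5)+[225,165]
B=lambda p:(lambda v:place(*v[:3],p)); L=lambda *p:(lambda v:place(*v[:3],lidpt(v[3],*p)))
obs=[("scene",B((.075,-.14,0)),S((33,403))),("scene",B((.075,.14,0)),S((573,590))),("scene",B((-.075,.14,.06)),S((685,297))),
("scene",L(0,-.14,.01),S((25,303))),("scene",L(0,.14,.01),S((583,497))),("scene",L(.14,-.14,.01),S((85,33))),("scene",L(.14,.14,.01),S((655,190))),("scene",L(.172,.11,.005),S((608,95))),
("side",B((-.075,.14,.06)),D((128,122))),("side",B((-.075,.14,0)),D((133,170))),("side",B((.075,-.14,0)),D((412,215)))]
K=L(.172,.11,.005)
def f(v,w=300): return np.concatenate([proj(c,p(v))-u for c,p,u in obs]+[(K(v)-[.6151,.2844,.2128])*w])
for w in(0,300):
    s=least_squares(f,[*BOX,1.05],args=(w,),loss="soft_l1");print(s.x,np.round(f(s.x,w)[:22].reshape(-1,2),1).tolist(),K(s.x))
E
python3 fit2.py
```

```text
[0.6436 0.1759 0.2085 1.0153] [[-0.3, -0.4], [0.4, 0.9], [0.9, -1.2], [-1.9, 1.4], [-0.8, 1.0], [-0.6, -2.1], [0.3, -0.8], [0.4, -0.1], [-0.8, -0.6], [-1.0, -0.7], [0.6, 0.8]] [0.6096 0.2811 0.2088]
[0.6431 0.1765 0.2072 1.0511] [[0.0, -0.4], [0.7, 1.0], [1.3, -1.2], [-1.6, 1.5], [-0.6, 1.2], [-1.2, -1.9], [0.1, -0.4], [-0.0, 0.1], [-1.0, -0.7], [-1.2, -0.8], [0.3, 0.8]] [0.6145 0.2829 0.2118]
```

```bash
cat >> h.py <<'E'
L=1.04;b=.209;BX=[.6433,.1763,b]
up=bdir(b,[-np.cos(L),0,np.sin(L)]);n=bdir(b,[np.sin(L),0,np.cos(L)]);yb=bdir(b,[0,1,0])
led=place(*BX,lidpt(L,.012,0,.01));RP=rv(yb,n,-up)
def tgt(dn,du): return led+(.169+du)*up+(.007+dn)*n
def rel():
    e=manip.get_position()-tgt(0,0);F=manip.get_contact_force();return np.array([e@n,e@up,e@yb,F@n,F@up,F@yb])
E
python3 - <<'E'
from h import *
import cv2
print(manip.solve_ik(tgt(.12,.12),RP),manip.solve_ik(tgt(0,0),RP))
manip.move_to(tgt(.12,.12),RP);manip.hold(.3);print(rel());report()
manip.servo_line(tgt(.035,.025),rate=.15);manip.hold(.3);print(rel(),manip.get_width())
s=manip.camera("scene")["image"][205:365,260:440,::-1];i=manip.camera("side")["image"][105:265,260:440,::-1]
cv2.imwrite("pics/pl.png",cv2.resize(np.hstack([s,i]),None,fx=2.2,fy=2.2,interpolation=cv2.INTER_CUBIC))
E
```

```text
[ 0.2569  0.2381  1.6618 -0.0371  0.7117  0.0694] [ 0.2608  0.3699  1.9023 -0.0786  0.3402  0.1187]
[ 0.12    0.1202 -0.0008 -2.3602 -3.19   -0.298 ]
t 15.2083 p [0.6833 0.184  0.3891] F [-0.3496 -0.3788 -3.9458] w 0.013314663079265859 g 78.06989192962646
[ 0.0356  0.0255  0.     -2.1695 -3.3006 -0.492 ] 0.013080245138733258
```

View pics/pl.png

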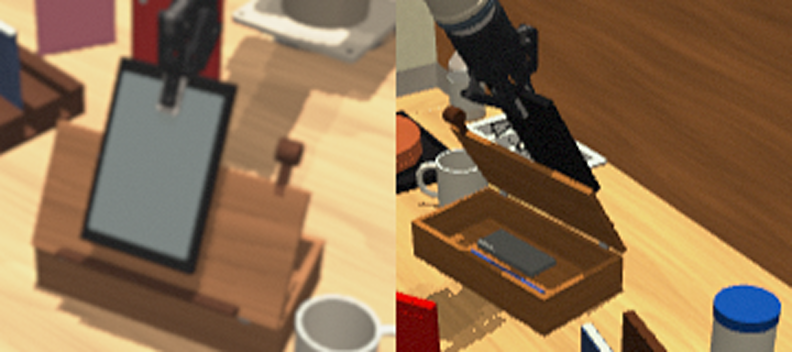

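Run:
```python
from h import *
manip.servo_line(tgt(.008,.012),rate=.06);manip.hold(.2);f0=rel();print(f0)
du,dn=.012,.008
while dn>-.010:   # towards lid face
    dn-=.001;manip.servo_line(tgt(dn,du),rate=.03);r=rel()
    if r[3]-f0[3]>2.5: break
print("face",r,dn)
dn+=.001;manip.servo_line(tgt(dn,du),rate=.03);f1=rel();print(f1)
while du>-.012:  # down onto ledge
    du-=.001;manip.servo_line(tgt(dn,du),rate=.03);r=rel()
    if r[4]-f0[4]>4: break
print("ledge",r,du);report()
```

```text
[ 0.0086  0.0122  0.     -1.5825 -2.9363 -0.3976]
face [-0.0011  0.0121  0.      1.6741 -4.6872  0.2773] -0.002
[-0.0009  0.0121  0.      0.2157 -3.8523  0.1955]
ledge [-0.0009  0.0006  0.0001 -0.703   5.9655 -0.0777] -3.469446951953614e-18
t 23.2083 p [0.6403 0.1758 0.2248] F [-3.5311 -0.8283  4.7888] w 0.013055938053673838 g 79.53753590583801
```

Run:
```python
from h import *
import cv2
manip.command_gripper(.05);manip.hold(.3);print(rel())
manip.servo_line(manip.get_position()+.12*up,rate=.12);manip.hold(.5);report()
s=manip.camera("scene")["image"][205:365,260:440,::-1];i=manip.camera("side")["image"][105:265,260:440,::-1]
cv2.imwrite("pics/fin.png",cv2.resize(np.hstack([s,i]),None,fx=2.2,fy=2.2,interpolation=cv2.INTER_CUBIC))
```

```text
[-0.001  -0.     -0.      0.1746 -0.0609  0.0239]
t 25.6 p [0.5811 0.1631 0.3275] F [0.1008 0.5887 0.772 ] w 0.04994913291960729 g 0.0
```

View pics/fin.png

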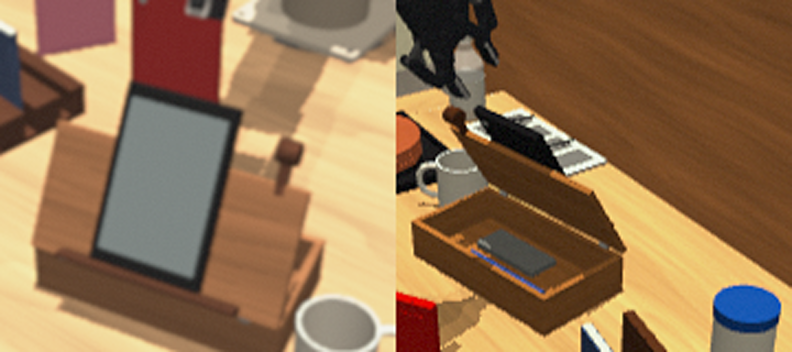

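The tablet stands on the ledge from (95,258) to (203,288), with the ledge running from 55 to 238 in x. It is centred and flat against the lid, and the gripper is clear.

```bash
python3 -c "
from rig import manip
print(manip.sign_off())"
```

```text
the job is handed in; nothing more can be done
None
```

The job is handed in: the lid stands at about 60 degrees, and the tablet leans flat on it, screen outward, foot on the middle of the ledge; it took about 26 s, and the judge's verdict was not shown.

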